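# Ready a profile tester: dock the pickup holder and select the measuring feed

## Robot

A 6-joint arm with a two-finger parallel gripper is mounted at the origin on a cart in front of the work surface, level with it; the furniture and walls round the work are solid. World frame = base frame: x ahead of the robot, y to its left, z up, the work surface at z = 0. Lengths are in m, angles in degrees, forces in N, time in s.
With the tool pointing down it reaches from about 0.4 to 0.825 m from the base axis. Payload 7 kg.
Tool frame: the origin (TCP) lies at the very end of the fingers, on their centre line; the grasp point (between the pads) lies 19 mm behind it; z points along the fingers, y is the line along which they close (so a half turn about z gives the same grasp; the last joint's range is limited). The gripper opens to 88 mm and grips with 3 to 60 N. Pads are 19 mm wide; open, the fingers measure 130 mm over their backs; the gripper's body (78 mm by 193 mm) begins 47 mm behind the grasp point.
Start: joints at [90.017, 20.546, 0.682, 0, -70.136, -16.507], TCP at [0.192, 0.647, 0.227] pointing down, gripper open.
Joint ranges: [-176.03, 176.03], [-82.01, 121.73], [-58.28, 71.71], [-173.87, 95.51], [-174.79, -0.11], [-173.66, 173.66]. Speed limits (degrees/s): [136.94, 136.94, 172.46, 180, 180, 180].

## Interface

Orientations are given as [roll, pitch, yaw] about the fixed x, y, z axes, in that order (R = Rz(yaw) Ry(pitch) Rx(roll)).
In Python, from plant import r gives the robot as it stands. The module is installed in compiled form; this text tells all that it offers.
- The arm moves only by the tool jog_arm, never from a script. Its arguments are lists of equal length, an entry for each row: "travel": the shift along the tool's x, y, z each as a share of 50 cm, from -1 to 1, a list of three; "dr": the turn, a rotation vector about the tool's x, y, z each as a share of 360 degrees, from -1 to 1, a list of three; "claw": the opening, from 0 (shut) to 1 (fully open). A call has exactly 10 rows; each row is the pose to reach, as a shift and turn from the pose commanded when the call began, along the tool's axes at that moment, turning the shorter way round; what a row does not reach only later rows make up. A row lasts 1/8 s, in which the tool goes at most 62.5 mm and 10.7 degrees, less where a joint would pass 70% of its speed; a pose out of reach is approached as far as the arm can. A call with a number of a shift or a turn outside -1 to 1 is refused whole. A call with a gripper value outside its range is refused whole. The fingers move at their own pace and stop on an object; "newtons" is the grip in N (left out, the last holds). Time passes only in rows, so rows that repeat a pose let the fingers close, or fill a call up. It gives the time, the measured TCP pose, the force, the opening and the grip force at its end, in the units of the state.
- r.get_state(): the state, without advancing time (a new reading comes with each control period).
- r.capture(name): name is "side" or "top" or "wrist"; returns a dict with "pixels" (480x640x3 uint8, red, green, blue), "range_z" (480x640 float32, m along the optical axis (not along the pixel's ray), 0 where there is no reading), "fx", "fy", "cx", "cy" (pixels), "position" and "attitude" of the camera in the world; the wrist camera has in their place "hand_eye" (4x4, takes a point from camera to tool coordinates, whose origin is the TCP and whose axes are the flange's). Camera axes: x right, y up, looking along -z (the intrinsics and any distortion apply to the point x, -y, -z); pixel columns grow to the right and rows downward; lengths in m; the calibration is good to about 2 mm. A picture is of the moment at which its call begins: read the wrist's pose just before it.
- r.close_job(): hands the job in; it is judged then, once.
Trained networks look in the newest picture that a camera, given by its name, has taken for a name from the list of things; names that differ only in an ending like _2 or _b are one class to them, and where a whole thing is asked for, a point or a joint stands for the part that bears it (a point fixed in the world has none). Each returns a list of dicts, best first, with "conf" (0 to 1); they miss things now and then, are a little off and sometimes report something else, mostly with a low value. They report only what shows in the picture. A call takes as long as a camera call.
- r.boxes_of(name, camera): "extent" ([left, top, right, bottom] in pixels, round what is visible of it).
- r.regions_of(name, camera): "pixels" (480x640 bool, what is visible of it) and "extent" ([left, top, right, bottom] in pixels, round what is visible of it).
- r.tip_of(name, camera): "at" ([column, row] in pixels: a listed point, or the origin of a listed thing).
The state is a dict: "time_s": time; "joints": joint angles; "qd": joint speeds; "joint_torque": joint torques, N m; "tcp_pos": TCP position; "eef_rot": TCP orientation; "contact_force": force on the tool from outside, world axes, zero at the start; "moment": the same for the moment, N m; "gripper_width": finger opening in m; "gripper_force": force on a finger pad.
Only numpy, scipy, OpenCV 4.12 (cv2) and the standard library are available. Lean on these libraries where they do the work, as an engineer would, in place of code of your own. Each camera call takes 0.05 s, during which the arm holds its last target. There are 200 camera calls.

## Task

Get the traverse unit ready to measure. While its feed selector is still on the red transport-lock station, stand the pickup holder at the open front of the carriage's dovetail with its pickup pointing away from the selector, and slide it fully home until the sprung catch clicks up behind it. Then pull the selector knob up, turn it past white to the green measuring-feed station and let it drop fully into its notch; leave the V-block, setting ring and small bottle where they stand.

Things in the scene. Friction and masses are not known exactly. Their poses are not given: they have to be found in the camera images.
- traverse_unit: grey and white bench traverse unit, fixed, about 260 mm (its y) by 125 mm (its x); origin on the worktop under its centre, z up, front (robot side) is -x. A white gearbox with the selector, top 62 mm high, fills its +y end; at the -y end a fixed aluminium carriage, 80 mm wide, carries the dovetail. Nothing else on it rises above 70 mm
- dock_mouth (a point): middle of the front edge of the dovetail's flat floor (unit x -64, y -50, z +58 mm); axes parallel to the unit's. The slot runs from here along +x. The floor is a bare apron for 28 mm, then flared cheeks narrow from 59 to 46.6 mm clear width until 42 mm, then come 10 mm high steel dovetail rails. A red thumb tab of the catch sticks out 10 mm, 4 mm below this edge
- dock_home (a point): point on the dovetail floor (76 mm along +x from dock_mouth) where the holder's origin lies when fully home, its axes then parallel to this point's (the unit's). An end stop touches the plate's +x end there. Between the rails the holder's plate has 1.3 mm clearance each side and about 1.7 mm upward, under the undercut
- pickup_home (a point): where the stylus tip (point pickup_tip) lies when the holder is home the right way round: 96 mm to the -y side of dock_home, 6 mm higher
- pickup_holder: loose holder, about 0.24 kg, standing upright: a steel dovetail plate 52 mm (x) by 44 mm (y at its underside, 36 mm at its top), 9 mm thick, with an aluminium block 22 x 22 mm in plan on its middle rising to 56 mm above the underside; origin at the centre of the plate's underside, z up, its +x end enters the dovetail first. Above 25 mm the block's four sides are free to grasp
- holder_grip (a point): point on the vertical axis of the holder's block, 46 mm above the plate's underside (10 mm below the block's top); axes as the holder's
- pickup_tip (a point): tip of the stylus at the end of the slim black and steel pickup that sticks out level from the foot of the block to the holder's -y side (10 mm thick, then 5 mm; axis 18 mm above the underside, ends 99 mm from the origin). The tip is at holder x 0, y -96, z +6 mm
- catch (a joint): sprung steel nose, ramped towards the front, in the dovetail floor: 0 = up (stands 4 mm above the floor), up to 0.006 m = pressed down. Its ramp begins 35 mm and its back ends 49 mm behind dock_mouth (+x). The plate rides over it with a push of about 5 to 12 N; once the plate is home it springs up behind it (0.9 mm play) and bars the way back. The red tab presses it down
- selector (a joint): turn of the selector knob, rad, counter-clockwise from above positive: 0 = red (transport lock, the start), 0.628 = white, 1.257 = green (measuring feed), 1.885 = blue. Teeth under the knob, one at the pointer, drop into notches of a steel ring, play 0.04 rad each way; let go within 0.08 rad of a notch they drop in. Locked while the teeth are down, turns lightly when raised
- selector_lift (a joint): how far the knob is pulled up, m: 0 = fully down in a notch, stop at 0.011. The teeth clear the ring from about 0.006 on; let go between notches the knob rests on the ring, raised. A spring pulls it down with about 5 N at the bottom and 8 N at the top
- knob_grip (a point): point in the knob on its vertical turning axis, 92 mm above the worktop when down. The knob is a black wing 50 mm long, 13 mm thick, 25 mm high: top 9 mm above this point, foot (a round skirt, radius 26 mm) 16 mm below. The point's x axis lies along the wing to its pointer end (white line) and turns with it. On the dial plate round it, robot side, lie the red, white, green and blue dots
- v_block: bystander: steel V-block 44 x 36 x 34 mm, loose; origin under its centre
- setting_ring: bystander: setting ring, 52 mm across, 12 mm high, loose; origin under its centre
- small_bottle: bystander: small white spray bottle 31 mm across, 87 mm high, loose; origin under its centre

How it is judged (in metres and radians):
On the way, in this order (a step that is already met when the one before it is completed fails the run):
1. the holder is fully home in the dovetail with the catch up behind it, while the selector is still down on red (distance between pickup_holder and dock_home below 0.004 m and distance between pickup_tip and pickup_home below 0.01 m and value of joint each of catch, selector_lift below 0.0015 m and value of joint selector below 0.1 rad), for 0.2 s.
2. the selector is down in the green notch (value of joint selector between 1.167 and 1.347 rad and value of joint selector_lift below 0.0015 m), for 0.2 s.
At the end, for the whole second after the job is handed in: the holder rests home in the dovetail (origin within 4 mm of dock_home, stylus tip within 10 mm of pickup_home) with the catch up behind it (within 1.5 mm), and the selector is fully down (within 1.5 mm) in the green notch (1.257 rad within 0.09) (all of step 2 and distance between pickup_holder and dock_home below 0.004 m and distance between pickup_tip and pickup_home below 0.01 m and value of joint catch below 0.0015 m and linear speed of pickup_holder below 0.02 m/s); the robot touches nothing.
It fails at once if the V-block, the setting ring or the small bottle is moved by more than 25 mm (distance of any of v_block, setting_ring, small_bottle from where it was at the start of the episode above 0.025 m).
It fails at once if the knob is forced round with its teeth still down in the ring (value of joint selector_lift below 0.003 m and (value of joint selector between 0.2 and 0.43 rad or value of joint selector between 0.83 and 1.05 rad or value of joint selector between 1.46 and 1.68 rad)).
It also fails if it takes over 61 s, if anything falls off the work surface, if the arm or the gripper's body presses on something with over 40 N, if the wrist force passes 120 N, or if a joint passes its speed limit or range.

## Working session

There is one attempt and no reset: what is moved stays moved. The work goes in short steps, Python scripts to look and compute and a tool call to move; the robot and the scene stay as the last step left them, time stands still between calls to the robot, and variables do not carry over. Pictures are saved under pics/ and viewed, at most 10 in all, crops included, and the job is handed in when it is done.

Besides the shell and the picture viewer there is one more tool, called after ">>>" in YAML: its name, and indented under it one key for each argument. jog_arm: Moves the arm, as the interface text tells. Its arguments: {"type":"object","properties":{"travel":{"type":"array"},"dr":{"type":"array"},"claw":{"type":"array"},"newtons":{"type":"number"}},"required":["travel","dr","claw"]}

```bash
mkdir -p pics
cat > h.py <<'E'
import numpy as np, cv2
from scipy.spatial.transform import Rotation as R
from plant import r
def Rt(s): return R.from_euler('xyz',s['eef_rot'],degrees=True).as_matrix()
def campose(c,s=None):
    if 'hand_eye' in c:
        T=np.eye(4);T[:3,:3]=Rt(s);T[:3,3]=s['tcp_pos'];return T@np.array(c['hand_eye'])
    T=np.eye(4);a=np.array(c['attitude'],float)
    T[:3,:3]=a if a.shape==(3,3) else R.from_euler('xyz',a,degrees=True).as_matrix() if a.size==3 else R.from_quat(a).as_matrix()
    T[:3,3]=c['position'];return T
def world(c,T,u,v,z=None):
    u=np.asarray(u,float);v=np.asarray(v,float)
    d=np.stack([(u-c['cx'])/c['fx'],-(v-c['cy'])/c['fy'],-np.ones_like(u)],-1)
    if z is not None:
        D=d@T[:3,:3].T; return T[:3,3]+D*((z-T[2,3])/D[...,2])[...,None]
    rr=c['range_z'][np.round(v).astype(int),np.round(u).astype(int)]
    return (d*rr[...,None])@T[:3,:3].T+T[:3,3]
def save(c,n): cv2.imwrite('pics/'+n,cv2.cvtColor(c['pixels'],cv2.COLOR_RGB2BGR))
E
cat > a.py <<'E'
from h import *
s=r.get_state();print(s)
for cam in ['top','side']:
    c=r.capture(cam);print(cam,{k:v for k,v in c.items() if k not in('pixels','range_z')})
    save(c,cam+'0.png');T=campose(c)
    for n in ['traverse_unit','pickup_holder','selector','v_block','setting_ring','small_bottle']:
        for b in r.boxes_of(n,cam)[:1]: print(n,b['conf'],np.round(b['extent']))
    for n in ['dock_mouth','dock_home','pickup_home','holder_grip','pickup_holder','pickup_tip','knob_grip','traverse_unit']:
        for b in r.tip_of(n,cam)[:2]:
            try: print(n,round(b['conf'],2),np.round(b['at'],1),np.round(world(c,T,*b['at']),4))
            except Exception as e: print(n,b,e)
E
python3 a.py
```

```text
{'time_s': 0.0, 'joints': array([ 9.00176612e+01,  2.05917912e+01,  6.35395745e-01, -1.94084587e-02,
       -7.01342577e+01, -1.65094521e+01]), 'qd': array([-0.02957419,  0.07991048,  0.03158942, -0.08536176,  0.07741149,
        0.09229938]), 'joint_torque': array([-1.24635430e-03, -5.82716024e+01,  2.93052703e+01,  6.99711710e+00,
        6.86164465e-03, -1.74298307e-04]), 'tcp_pos': array([0.19148019, 0.64678805, 0.22563321]), 'eef_rot': array([ 1.79907899e+02, -8.27058821e-03, -1.64983940e+01]), 'contact_force': array([0.01638516, 0.02952595, 0.21391948]), 'moment': array([-0.0515798 ,  0.01850009,  0.00104643]), 'gripper_force': 0.0, 'gripper_width': 0.08741108204292564}
top {'fx': 600.9047243019357, 'fy': 600.9047243019357, 'cx': 319.65771878077487, 'cy': 241.51701440303734, 'position': array([0.42616674, 0.0278534 , 1.64372136]), 'attitude': array([  5.07619974,   1.40072752, -91.28203855])}
traverse_unit 0.69 [248. 212. 351. 272.]
pickup_holder 0.85 [397. 268. 424. 290.]
selector 0.73 [256. 226. 277. 246.]
v_block 0.74 [372. 179. 388. 197.]
small_bottle 0.67 [199. 277. 216. 2
[... 1038 characters left out ...]
4 [344. 322. 369. 372.]
dock_mouth 0.88 [338.9 257.3] [0.5006 0.0793 0.0538]
dock_home 0.61 [295.8 251.7] [0.5902 0.067  0.0576]
dock_home 0.49 [336.3 254.8] [0.5061 0.0751 0.0573]
pickup_home 0.7 [308.9 232.7] [ 5.721e-01 -1.671e-01 -5.000e-04]
holder_grip 0.56 [351.1 218.2] [ 0.4693 -0.158   0.0455]
pickup_holder 0.8 [346.2 236.3] [ 0.4798 -0.1418  0.004 ]
pickup_holder 0.53 [302.8 250.3] [0.5763 0.0551 0.0557]
pickup_tip 0.81 [324.2 219.7] [ 0.5355 -0.2526  0.0007]
knob_grip 0.58 [291.8 266.5] [0.5883 0.2163 0.0989]
knob_grip 0.43 [325.2 221.8] [ 5.327e-01 -2.399e-01  1.000e-04]
traverse_unit 0.81 [302.8 289.7] [0.5666 0.2418 0.066 ]
traverse_unit 0.59 [337.4 258.8] [0.5037 0.0874 0.0543]
```

```bash
python3 -c "
import cv2
a=cv2.imread('pics/top0.png')[170:310,190:460];cv2.imwrite('pics/t1.png',cv2.resize(a,None,fx=2.9,fy=2.9,interpolation=2))"
```

```text
(no output)
```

View pics/t1.png

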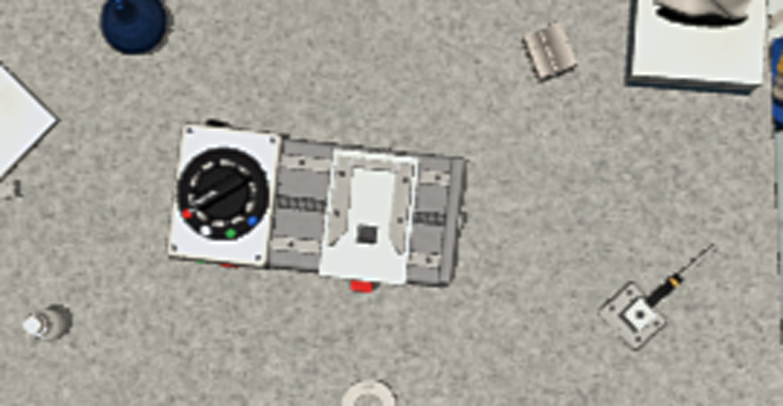

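```bash
cat >> h.py <<'E'
def go(x,y,z,yaw,s=None):
    s=s or r.get_state();M=Rt(s)
    t=M.T@(np.array([x,y,z])-s['tcp_pos'])
    w=R.from_matrix(M.T@R.from_euler('xyz',[180,0,yaw],degrees=True).as_matrix()).as_rotvec(degrees=True)
    print('travel',np.round(t/.5,4),'dr',np.round(w/360,4),'mm',np.round(t*1000,1),'deg',np.round(w,1))
E
python3 - <<'E'
from h import *
go(.42,.15,.35,-50)
c=r.capture('top');T=campose(c)
v,u=np.mgrid[0:480:4,0:640:4];P=world(c,T,u.ravel(),v.ravel())
m=(c['range_z'][v,u].ravel()>0)&(P[:,2]>.12)&(P[:,0]>.1)&(P[:,0]<.9)&(abs(P[:,1])<.8)
g={}
for p in P[m]: k=tuple(np.round(p[:2],1)); g[k]=max(g.get(k,0),round(float(p[2]),2))
print(g)
c=r.capture('wrist');print(c['hand_eye'],c['fx'])
E
```

```text
travel [ 0.7203  0.8239 -0.2469] dr [ 0.     -0.      0.0931] mm [ 360.1  411.9 -123.5] deg [ 0.  -0.  33.5]
{(np.float64(0.9), np.float64(-0.7)): 0.25, (np.float64(0.9), np.float64(0.1)): 0.17, (np.float64(0.8), np.float64(-0.7)): 0.25, (np.float64(0.7), np.float64(-0.7)): 0.23, (np.float64(0.6), np.float64(-0.7)): 0.22, (np.float64(0.5), np.float64(-0.7)): 0.21, (np.float64(0.4), np.float64(-0.7)): 0.19, (np.float64(0.3), np.float64(-0.7)): 0.18, (np.float64(0.2), np.float64(-0.7)): 0.16, (np.float64(0.2), np.float64(0.7)): 0.4, (np.float64(0.3), np.float64(0.7)): 0.34, (np.float64(0.2), np.float64(0.6)): 0.62, (np.float64(0.2), np.float64(0.5)): 0.34, (np.float64(0.1), np.float64(-0.7)): 0.15, (np.float64(0.1), np.float64(0.6)): 0.61, (np.float64(0.1), np.float64(0.0)): 0.26, (np.float64(0.1), np.float64(-0.1)): 0.22, (np.float64(0.1), np.float64(0.1)): 0.21}
[[-6.55420802e-04  9.65288708e-01  2.61184380e-01  7.00280088e-02]
 [ 9.99999721e-01  7.25966474e-04 -1.73619189e-04 -8.13927124e-04]
 [-3.57203746e-04  2.61184194e-01 -9.65288915e-01 -1.58850615e-01]
 [ 0.00000000e+00  0.00000000e+00  0.00000000e+00  1.00000000e+00]] 425.8260106444691
```

>>> jog_arm:
  travel:
    - [0.09, 0.1, -0.05]
    - [0.18, 0.2, -0.1]
    - [0.27, 0.31, -0.15]
    - [0.36, 0.41, -0.2]
    - [0.45, 0.51, -0.247]
    - [0.54, 0.62, -0.247]
    - [0.63, 0.72, -0.247]
    - [0.72, 0.824, -0.247]
    - [0.72, 0.824, -0.247]
    - [0.72, 0.824, -0.247]
  dr:
    - [0, 0, 0.02]
    - [0, 0, 0.04]
    - [0, 0, 0.06]
    - [0, 0, 0.08]
    - [0, 0, 0.093]
    - [0, 0, 0.093]
    - [0, 0, 0.093]
    - [0, 0, 0.093]
    - [0, 0, 0.093]
    - [0, 0, 0.093]
  claw: [1, 1, 1, 1, 1, 1, 1, 1, 1, 1]

```text
time_s: 2.85
tcp_pos: [0.4208, 0.1466, 0.3506]
eef_rot: [-179.9, -0.0, -50.3]
contact_force: [0.5, 1.0, -0.4]
gripper_width: 0.0879
gripper_force: 0.0
```

```bash
cat > b.py <<'E'
import sys
from h import *
def look(png,names):
    s=r.get_state();print(s['time_s'],np.round(s['tcp_pos'],4),np.round(s['eef_rot'],2),s['qd'].round(1).max())
    c=r.capture('wrist');T=campose(c,s);save(c,png)
    for n in names:
        for b in r.tip_of(n,'wrist')[:2]: print(n,round(b['conf'],2),np.round(b['at'],1),np.round(world(c,T,*np.minimum(b['at'],[639,479])),4))
    return s,c,T
if __name__=='__main__':
    s,c,T=look(sys.argv[1],['dock_mouth','dock_home','pickup_home','holder_grip','pickup_holder','pickup_tip','knob_grip'])
E
python3 b.py w1.png; python3 -c "
from h import *
go(.46,-.17,.25,-50)"
```

```text
2.85 [0.4208 0.1466 0.3506] [-1.7994e+02 -2.0000e-02 -5.0270e+01] 1.3
dock_mouth 0.67 [292.9  87. ] [0.505  0.0795 0.0564]
dock_home 0.77 [238.4  30.4] [0.5777 0.0731 0.0597]
knob_grip 0.66 [140.4 134.4] [0.5843 0.2042 0.1008]
travel [0.543  0.3521 0.2   ] dr [0.     0.     0.0004] mm [271.5 176.  100. ] deg [0.  0.  0.1]
```

View pics/w1.png

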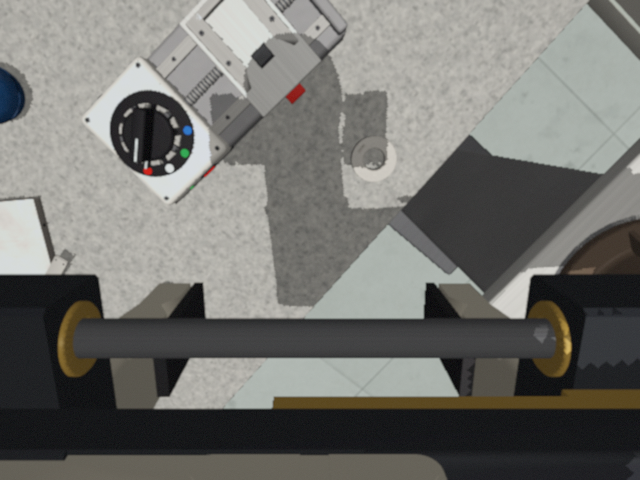

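```bash
python3 -c "
from h import *
go(.41,-.11,.22,-50)"
```

```text
travel [0.3868 0.3511 0.26  ] dr [0.     0.     0.0004] mm [193.4 175.6 130. ] deg [0.  0.  0.1]
```

>>> jog_arm:
  travel:
    - [0.08, 0.07, 0.05]
    - [0.16, 0.14, 0.1]
    - [0.24, 0.21, 0.16]
    - [0.32, 0.28, 0.21]
    - [0.387, 0.351, 0.26]
    - [0.387, 0.351, 0.26]
    - [0.387, 0.351, 0.26]
    - [0.387, 0.351, 0.26]
    - [0.387, 0.351, 0.26]
    - [0.387, 0.351, 0.26]
  dr:
    - [0, 0, 0]
    - [0, 0, 0]
    - [0, 0, 0]
    - [0, 0, 0]
    - [0, 0, 0]
    - [0, 0, 0]
    - [0, 0, 0]
    - [0, 0, 0]
    - [0, 0, 0]
    - [0, 0, 0]
  claw: [1, 1, 1, 1, 1, 1, 1, 1, 1, 1]

```text
time_s: 4.5
tcp_pos: [0.4102, -0.1104, 0.2203]
eef_rot: [-180.0, -0.0, -49.9]
contact_force: [-0.2, -0.4, 0.4]
gripper_width: 0.0879
gripper_force: 0.0
```

```bash
cat > d.py <<'E'
from b import *
s,c,T=look('w2.png',['holder_grip','pickup_holder','pickup_tip'])
g=r.regions_of('pickup_holder','wrist')[0];print(g['conf'],g['extent'])
v,u=np.nonzero(g['pixels']);P=world(c,T,u,v)
for lo,hi in [(.05,.062),(.005,.013)]:
    q=P[(P[:,2]>lo)&(P[:,2]<hi)];
    if len(q)>10:
        b=cv2.minAreaRect((q[:,:2]*1000).astype(np.float32));print(lo,len(q),b,np.median(q,0).round(4))
E
python3 d.py
```

```text
4.5 [ 0.4102 -0.1104  0.2203] [-1.7997e+02 -2.0000e-02 -4.9890e+01] 0.1
holder_grip 0.88 [308.1 103.7] [ 0.4677 -0.1713  0.057 ]
pickup_holder 0.73 [309.6 107.9] [ 0.4651 -0.1698  0.0569]
pickup_tip 0.39 [207.6 361.1] [0.3895 0.08   0.0006]
0.68 [275.1, 0.0, 341.6, 138.0]
0.05 949 ((468.5088806152344, -169.90301513671875), (21.727542877197266, 21.53807830810547), 40.1094856262207) [ 0.4683 -0.1701  0.0566]
0.005 2082 ((468.5394287109375, -169.72515869140625), (52.083717346191406, 41.75111770629883), 40.060096740722656) [ 0.4656 -0.1678  0.0095]
```

View pics/w2.png

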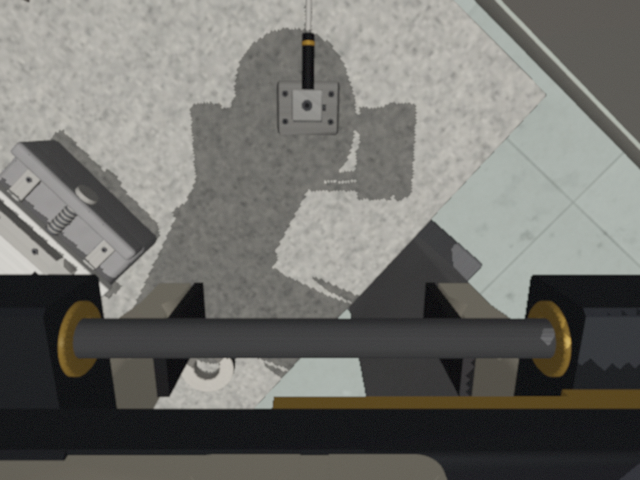

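```bash
python3 -c "
from h import *
go(.4685,-.1698,.22,-49.9);go(.4685,-.1698,.028,-49.9)"
```

```text
travel [ 0.1654 -0.014   0.0002] dr [-0.     -0.     -0.0002] mm [82.7 -7.   0.1] deg [-0.  -0.  -0.1]
travel [ 0.1654 -0.0139  0.3842] dr [-0.     -0.     -0.0002] mm [ 82.7  -7.  192.1] deg [-0.  -0.  -0.1]
```

>>> jog_arm:
  travel:
    - [0.1, -0.01, 0.02]
    - [0.165, -0.014, 0.08]
    - [0.165, -0.014, 0.16]
    - [0.165, -0.014, 0.24]
    - [0.165, -0.014, 0.32]
    - [0.165, -0.014, 0.384]
    - [0.165, -0.014, 0.384]
    - [0.165, -0.014, 0.384]
    - [0.165, -0.014, 0.384]
    - [0.165, -0.014, 0.384]
  dr:
    - [0, 0, 0]
    - [0, 0, 0]
    - [0, 0, 0]
    - [0, 0, 0]
    - [0, 0, 0]
    - [0, 0, 0]
    - [0, 0, 0]
    - [0, 0, 0]
    - [0, 0, 0]
    - [0, 0, 0]
  claw: [1, 1, 1, 1, 1, 1, 1, 0, 0, 0]
  newtons: 30

```text
time_s: 6.0
tcp_pos: [0.4691, -0.1697, 0.0292]
eef_rot: [-179.9, -0.1, -50.0]
contact_force: [-0.6, 1.0, 0.4]
gripper_width: 0.0632
gripper_force: 0.0
```

>>> jog_arm:
  travel:
    - [0, 0, 0]
    - [0, 0, 0]
    - [0, 0, 0]
    - [0, 0, -0.05]
    - [0, 0, -0.12]
    - [0, 0, -0.2]
    - [0, 0, -0.28]
    - [0, 0, -0.3]
    - [0, 0, -0.3]
    - [0, 0, -0.3]
  dr:
    - [0, 0, 0]
    - [0, 0, 0]
    - [0, 0, 0]
    - [0, 0, 0]
    - [0, 0, 0]
    - [0, 0, 0]
    - [0, 0, 0]
    - [0, 0, 0]
    - [0, 0, 0]
    - [0, 0, 0]
  claw: [0, 0, 0, 0, 0, 0, 0, 0, 0, 0]
  newtons: 40

```text
time_s: 7.25
tcp_pos: [0.4675, -0.1696, 0.1767]
eef_rot: [179.9, 0.1, -50.0]
contact_force: [-0.3, 1.3, -0.5]
gripper_width: 0.0001
gripper_force: 0.0
```

>>> jog_arm:
  travel:
    - [-0.08, 0, -0.04]
    - [-0.165, 0.014, -0.085]
    - [-0.165, 0.014, -0.085]
    - [-0.165, 0.014, -0.085]
    - [-0.165, 0.014, -0.085]
    - [-0.165, 0.014, -0.085]
    - [-0.165, 0.014, -0.085]
    - [-0.165, 0.014, -0.085]
    - [-0.165, 0.014, -0.085]
    - [-0.165, 0.014, -0.085]
  dr:
    - [0, 0, 0]
    - [0, 0, 0]
    - [0, 0, 0]
    - [0, 0, 0]
    - [0, 0, 0]
    - [0, 0, 0]
    - [0, 0, 0]
    - [0, 0, 0]
    - [0, 0, 0]
    - [0, 0, 0]
  claw: [0.6, 0.6, 0.6, 0.6, 0.6, 0.6, 0.6, 0.6, 0.6, 0.6]

```text
time_s: 8.5
tcp_pos: [0.4099, -0.1111, 0.2206]
eef_rot: [-180.0, -0.0, -50.0]
contact_force: [-0.3, -0.5, 0.6]
gripper_width: 0.0525
gripper_force: 0.0
```

```bash
sed -i s/w2.png/w3.png/ d.py; python3 d.py; python3 -c "
from h import *
print(r.get_state()['gripper_width']);go(.4685,-.1698,.028,-49.9)"
```

```text
8.5 [ 0.4099 -0.1111  0.2206] [-179.99   -0.    -49.97] 0.1
holder_grip 0.81 [309.  104.6] [ 0.4664 -0.172   0.059 ]
pickup_holder 0.89 [307.  110.4] [ 0.465  -0.168   0.0581]
0.76 [274.1, 2.3, 338.9, 135.7]
0.05 954 ((468.2944641113281, -169.67201232910156), (21.793519973754883, 21.628307342529297), 40.06499099731445) [ 0.4681 -0.1699  0.0566]
0.005 2074 ((468.2963562011719, -169.85618591308594), (51.90970993041992, 41.77528762817383), 41.37389373779297) [ 0.4652 -0.1677  0.0095]
0.05252601196096405
travel [ 0.1653 -0.0141  0.3852] dr [-0.     -0.     -0.0002] mm [ 82.7  -7.  192.6] deg [-0.  -0.  -0.1]
```

The holder has not moved; grasp again, letting the fingers close.

>>> jog_arm:
  travel:
    - [0.1, -0.01, 0.02]
    - [0.165, -0.014, 0.08]
    - [0.165, -0.014, 0.18]
    - [0.165, -0.014, 0.28]
    - [0.165, -0.014, 0.36]
    - [0.165, -0.014, 0.385]
    - [0.165, -0.014, 0.385]
    - [0.165, -0.014, 0.385]
    - [0.165, -0.014, 0.385]
    - [0.165, -0.014, 0.385]
  dr:
    - [0, 0, 0]
    - [0, 0, 0]
    - [0, 0, 0]
    - [0, 0, 0]
    - [0, 0, 0]
    - [0, 0, 0]
    - [0, 0, 0]
    - [0, 0, 0]
    - [0, 0, 0]
    - [0, 0, 0]
  claw: [0.6, 0.6, 0.6, 0.6, 0.6, 0.6, 0.6, 0, 0, 0]
  newtons: 40

```text
time_s: 10.0
tcp_pos: [0.469, -0.1697, 0.029]
eef_rot: [-179.9, -0.1, -50.0]
contact_force: [-0.2, 0.6, -0.2]
gripper_width: 0.0282
gripper_force: 0.0
```

>>> jog_arm:
  travel:
    - [0, 0, 0]
    - [0, 0, 0]
    - [0, 0, 0]
    - [0, 0, 0]
    - [0, 0, 0]
    - [0, 0, 0]
    - [0, 0, 0]
    - [0, 0, 0]
    - [0, 0, 0]
    - [0, 0, 0]
  dr:
    - [0, 0, 0]
    - [0, 0, 0]
    - [0, 0, 0]
    - [0, 0, 0]
    - [0, 0, 0]
    - [0, 0, 0]
    - [0, 0, 0]
    - [0, 0, 0]
    - [0, 0, 0]
    - [0, 0, 0]
  claw: [0, 0, 0, 0, 0, 0, 0, 0, 0, 0]

```text
time_s: 11.25
tcp_pos: [0.4685, -0.1698, 0.0287]
eef_rot: [-180.0, -0.0, -50.0]
contact_force: [-1.6, 0.4, 7.3]
gripper_width: 0.0219
gripper_force: 40.0
```

```bash
cat > e.py <<'E'
from h import *
# unit pose from top & side cameras: carriage top plane etc
for cam in ['top','side']:
    c=r.capture(cam);T=campose(c)
    for n in ['traverse_unit','selector']:
        for g in r.regions_of(n,cam)[:1]:
            v,u=np.nonzero(g['pixels']);P=world(c,T,u,v);z=P[:,2]
            for lo,hi in [(.054,.067),(.067,.072),(.088,.108)]:
                q=P[(z>lo)&(z<hi)]
                if len(q)>10: print(cam,n,g['conf'].__round__(2),lo,len(q),np.median(q,0).round(4),cv2.minAreaRect((q[:,:2]*1000).astype(np.float32)))
go(.48,.03,.2,-96)
E
python3 e.py
```

```text
top traverse_unit 0.97 0.054 1994 [0.5712 0.1591 0.061 ] ((572.6416625976562, 119.76708221435547), (262.9217834472656, 123.92488861083984), 82.13825225830078)
top traverse_unit 0.97 0.067 416 [0.5846 0.1662 0.0688] ((581.5752563476562, 123.74163818359375), (250.06105041503906, 114.21743774414062), 88.34404754638672)
top traverse_unit 0.97 0.088 107 [0.5844 0.2032 0.1003] ((584.7614135742188, 204.120361328125), (14.197481155395508, 49.12080383300781), 29.743864059448242)
top selector 0.75 0.067 17 [0.5982 0.1936 0.0705] ((586.0393676757812, 196.1065673828125), (37.197540283203125, 50.66278839111328), 80.04698181152344)
top selector 0.75 0.088 105 [0.5847 0.2032 0.1003] ((585.0092163085938, 203.6866455078125), (14.197481155395508, 48.12172317504883), 29.743864059448242)
side traverse_unit 0.91 0.054 2465 [0.5672 0.1786 0.0606] ((569.982421875, 127.33287811279297), (263.71124267578125, 128.70135498046875), 80.76992797851562)
side traverse_unit 0.91 0.067 263 [0.5804 0.102  0.0682] ((583.0718994140625, 138.3009033203125), (199.0461883544922, 80.43653106689453), 81.63290405273438)
side traverse_unit 0.91 0.088 179 [0.5873 0.2143 0.0983] ((586.3994750976562, 210.1894989013672), (13.69750690460205, 50.904808044433594), 29.166772842407227)
side selector 0.6 0.067 23 [0.5759 0.2275 0.0704] ((579.1923217773438, 225.20928955078125), (51.54975128173828, 24.5334415435791), 24.64170265197754)
side selector 0.6 0.088 152 [0.5862 0.2173 0.0976] ((586.7904663085938, 212.16114807128906), (13.131340980529785, 47.83821487426758), 34.17066955566406)
travel [-0.291  -0.2748 -0.3427] dr [-1.000e-04 -0.000e+00  1.279e-01] mm [-145.5 -137.4 -171.3] deg [-0. -0. 46.]
```

```bash
python3 -c "
from h import *
go(.46,.088,.16,-98)"
```

```text
travel [-0.4055 -0.3188 -0.2627] dr [-1.000e-04 -0.000e+00  1.335e-01] mm [-202.8 -159.4 -131.4] deg [-0. -0. 48.]
```

>>> jog_arm:
  travel:
    - [0, 0, -0.1]
    - [0, 0, -0.2]
    - [-0.06, -0.05, -0.263]
    - [-0.14, -0.11, -0.263]
    - [-0.22, -0.17, -0.263]
    - [-0.3, -0.24, -0.263]
    - [-0.37, -0.29, -0.263]
    - [-0.406, -0.319, -0.263]
    - [-0.406, -0.319, -0.263]
    - [-0.406, -0.319, -0.263]
  dr:
    - [0, 0, 0]
    - [0, 0, 0]
    - [0, 0, 0.025]
    - [0, 0, 0.05]
    - [0, 0, 0.075]
    - [0, 0, 0.1]
    - [0, 0, 0.125]
    - [0, 0, 0.1335]
    - [0, 0, 0.1335]
    - [0, 0, 0.1335]
  claw: [0, 0, 0, 0, 0, 0, 0, 0, 0, 0]

```text
time_s: 12.8
tcp_pos: [0.4595, 0.0879, 0.1593]
eef_rot: [180.0, -0.0, -98.0]
contact_force: [-0.0, -0.4, -2.4]
gripper_width: 0.0216
gripper_force: 40.0
```

```bash
cat > f.py <<'E'
from b import *
s,c,T=look('w4.png',['dock_mouth','dock_home','holder_grip','pickup_holder'])
print(s['gripper_force'],s['gripper_width'])
v,u=np.mgrid[0:480,0:640];P=world(c,T,u,v)
np.savez('w4.npz',P=P,px=c['pixels'])
z=P[...,2];print(np.histogram(z[(z>.03)&(z<.12)],np.arange(.03,.121,.003)))
E
python3 f.py
```

```text
12.8 [0.4595 0.0879 0.1593] [ 1.7996e+02 -2.0000e-02 -9.7980e+01] 0.1
dock_mouth 0.84 [243.1 238.9] [0.5046 0.0833 0.0549]
dock_home 0.71 [119.2 236.9] [0.5815 0.0704 0.0575]
holder_grip 0.9 [312.  322.8] [0.4557 0.0569 0.2411]
pickup_holder 0.76 [313.9 276.7] [0.4581 0.077  0.1596]
39.99229609966278 0.021621580788261513
(array([   46,    63,    49,   162,  4502,  1736,  1900,   585,  1380,
       14593,  3480,   391,  3805,  1231,     0,     0,     0,     0,
           0,     0,     0,     0,     0,     0,     0,     0,     0,
           0,     0,     0]), array([0.03 , 0.033, 0.036, 0.039, 0.042, 0.045, 0.048, 0.051, 0.054,
       0.057, 0.06 , 0.063, 0.066, 0.069, 0.072, 0.075, 0.078, 0.081,
       0.084, 0.087, 0.09 , 0.093, 0.096, 0.099, 0.102, 0.105, 0.108,
       0.111, 0.114, 0.117, 0.12 ]))
```

View pics/w4.png

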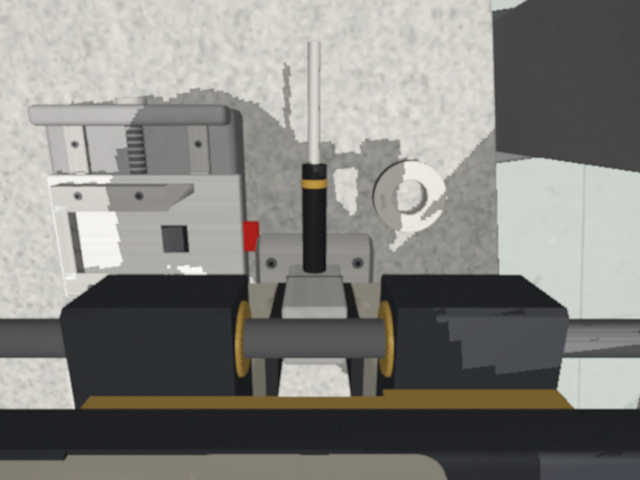

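```bash
cat > g.py <<'E'
import numpy as np
P=np.load('w4.npz')['P']
z=P[...,2]
def fit(A,B): # line fit A->B robust
    p=np.polyfit(A,B,1)
    for _ in range(3):
        e=B-np.polyval(p,A);k=abs(e)<max(2*np.std(e),2e-4);A,B=A[k],B[k];p=np.polyfit(A,B,1)
    return p,len(A),np.std(B-np.polyval(p,A))
m=(z>.0555)&(z<.0625)
# front edge: for rows 182..270, right-most col with m
X,Y=[],[]
for row in range(182,222):
    cs=np.nonzero(m[row,150:260])[0]
    if len(cs): q=P[row,150+cs[-1]];X.append(q[0]);Y.append(q[1])
p,n,e=fit(np.array(Y),np.array(X));print('front edge dx/dy',p,'deg',-np.degrees(np.arctan(p[0])),n,e,'x at y=.08',np.polyval(p,.08))
# -y edge: first row with m per column
X,Y=[],[]
for col in range(60,238):
    rs=np.nonzero(m[160:200,col]|(z[160:200,col]>.0625)&(z[160:200,col]<.072))[0]
    if len(rs): q=P[160+rs[0],col];X.append(q[0]);Y.append(q[1])
p,n,e=fit(np.array(X),np.array(Y));print('-y edge',p,'deg',np.degrees(np.arctan(p[0])),n,e,'y at .504',np.polyval(p,.504),'y at .58',np.polyval(p,.58))
# rail: z~.068 inner edge: last row
X,Y=[],[];X2,Y2=[],[]
mr=(z>.0655)&(z<.0715)
for col in range(60,200):
    rs=np.nonzero(mr[170:225,col])[0]
    if len(rs)>3: q=P[170+rs[-1],col];X.append(q[0]);Y.append(q[1]);q=P[170+rs[0],col];X2.append(q[0]);Y2.append(q[1])
X,Y=map(np.array,(X,Y));k=X>.555
p,n,e=fit(X[k],Y[k]);print('rail inner',p,'deg',np.degrees(np.arctan(p[0])),n,e,'y at .58',np.polyval(p,.58))
for a,b in [(190,60),(195,100),(230,120),(250,60),(240,230),(200,230)]: print(a,b,P[a,b].round(4))
print('rails top z',np.median(z[mr]),'floor',np.median(z[m]))
# plate: top at approx z .14; pickup axis
mh=(z>.13)&(z<.16)
for row in (240,260): 
    cs=np.nonzero(mh[row,250:380])[0]+250; print(row,cs[0],cs[-1],P[row,cs[0]+2].round(4),P[row,cs[-1]-2].round(4))
A=[];B=[]
for row in range(80,230):
    cs=np.nonzero(mh[row,290:340])[0]+290
    if len(cs): q=P[row,cs].mean(0);A.append(q);
A=np.array(A);p,n,e=fit(A[:,1],A[:,0]);print('pickup dir dx/dy',p,'deg',-np.degrees(np.arctan(p[0])),n,e)
E
python3 g.py
```

```text
front edge dx/dy [0.13952276 0.49346544] deg -7.9427906961589 36 9.352625505610849e-05 x at y=.08 0.5046272619168595
-y edge [-0.13782234  0.11081054] deg -7.847201581316666 160 0.00013250938410587802 y at .504 0.04134807732736277 y at .58 0.03087357971185009
rail inner [-0.13171865  0.1274119 ] deg -7.503725919758075 70 0.00016438304426186434 y at .58 0.05101507530105967
190 60 [0.6031 0.0356 0.0685]
195 100 [0.5804 0.0417 0.0689]
230 120 [0.5796 0.066  0.058 ]
250 60 [0.6137 0.0712 0.0688]
240 230 [0.5124 0.0821 0.0577]
200 230 [0.5074 0.0568 0.0586]
rails top z 0.06852119272535262 floor 0.058796588365400415
240 256 371 [0.4816 0.0653 0.135 ] [0.4326 0.0721 0.1354]
260 255 372 [0.483  0.0733 0.1387] [0.4336 0.0799 0.1398]
pickup dir dx/dy [0.13805627 0.44756438] deg -7.86035450047746 150 8.704706977912198e-05
```

```bash
cat > k.py <<'E'
import numpy as np
P=np.load('w4.npz')['P'];z=P[...,2]
uy=np.array([.1366,.9906]);ux=np.array([.9906,-.1366])
tcp=np.array([.4595,.0879])
mh=(z>.125)&(z<.16)
L=[];Zs=[]
for col in list(range(268,298))+list(range(332,365)):
    rs=np.nonzero(mh[215:270,col])[0]+215
    for k in range(0,12,2): Zs.append((k,(P[rs[0]+k,col][:2]-tcp)@uy*1000,z[rs[0]+k,col]))
Zs=np.array(Zs)
for k in range(0,12,2): print(k,np.median(Zs[Zs[:,0]==k],0).round(4))
# plate x extents at each row
for row in range(240,276,6):
    cs=np.nonzero(mh[row,240:390])[0]+240; print(row,[(((P[row,c][:2]-tcp)@ux*1000).round(1),z[row,c].round(4)) for c in (cs[0],cs[0]+2,cs[-1]-2,cs[-1])])
# pickup centre z along its length (tilt)
for row in (60,100,140,170,200,230):
    cs=np.nonzero(mh[row,290:340])[0]+290; print(row,((P[row,cs].mean(0)[:2]-tcp)@uy*1000).round(1),z[row,cs].max().round(4))
M=np.array([.5048,.0816]);print('rail inner',(np.array([.58,.05102])-M)@uy)
# plus-y side: look for inner edges on rows >230
for col in (60,70,90,110):
    print(col,[(r_,((P[r_,col][:2]-M)@uy*1000).round(1),z[r_,col].round(3)) for r_ in range(180,276,6)])
E
python3 k.py
```

```text
0 [  0.     -21.6336   0.1318]
2 [  2.     -21.1396   0.1337]
4 [  4.     -20.4896   0.1348]
6 [  6.     -19.9151   0.136 ]
8 [  8.     -19.2302   0.137 ]
10 [ 10.     -18.6777   0.1382]
240 [(np.float64(25.8), np.float64(0.1354)), (np.float64(25.0), np.float64(0.135)), (np.float64(-24.5), np.float64(0.1354)), (np.float64(-25.6), np.float64(0.1339))]
246 [(np.float64(26.1), np.float64(0.1369)), (np.float64(25.0), np.float64(0.1389)), (np.float64(-24.4), np.float64(0.1398)), (np.float64(-25.6), np.float64(0.1378))]
252 [(np.float64(26.3), np.float64(0.1395)), (np.float64(25.4), np.float64(0.1399)), (np.float64(-24.9), np.float64(0.1399)), (np.float64(-25.5), np.float64(0.1417))]
258 [(np.float64(25.8), np.float64(0.1407)), (np.float64(25.0), np.float64(0.1399)), (np.float64(-24.8), np.float64(0.1381)), (np.float64(-25.4), np.float64(0.1402))]
264 [(np.float64(26.2), np.float64(0.139)), (np.float64(25.2), np.float64(0.1398)), (np.float64(-24.7), np.float64(0.1398)), (np.float64(-25.5), np.float64(0.1403))]
270 [(np.float64(26.2), np.float64(0.1396)), (np.float64(25.1), np.float64(0.140
[... 2365 characters left out ...]
p.float64(-36.8), np.float64(0.06)), (186, np.float64(-34.4), np.float64(0.068)), (192, np.float64(-30.8), np.float64(0.068)), (198, np.float64(-27.4), np.float64(0.069)), (204, np.float64(-23.7), np.float64(0.069)), (210, np.float64(-20.1), np.float64(0.068)), (216, np.float64(-14.5), np.float64(0.059)), (222, np.float64(-10.4), np.float64(0.058)), (228, np.float64(-6.5), np.float64(0.058)), (234, np.float64(-2.7), np.float64(0.058)), (240, np.float64(1.2), np.float64(0.058)), (246, np.float64(5.7), np.float64(0.056)), (252, np.float64(9.0), np.float64(0.059)), (258, np.float64(13.3), np.float64(0.058)), (264, np.float64(16.8), np.float64(0.059)), (270, np.float64(21.0), np.float64(0.059))]
```

```bash
python3 -c "
from h import *
go(.5043,.0813,.100,-97.9);go(.5043,.0813,.0880,-97.9)"
```

```text
travel [-1.00e-04 -8.97e-02  1.19e-01] dr [ 0.     -0.     -0.0005] mm [ -0.1 -44.9  59.5] deg [ 0.  -0.  -0.2]
travel [-1.00e-04 -8.97e-02  1.43e-01] dr [ 0.     -0.     -0.0005] mm [ -0.1 -44.9  71.5] deg [ 0.  -0.  -0.2]
```

>>> jog_arm:
  travel:
    - [0, -0.04, 0]
    - [0, -0.08, 0.03]
    - [0, -0.0898, 0.08]
    - [0, -0.0898, 0.11]
    - [0, -0.0898, 0.125]
    - [0, -0.0898, 0.135]
    - [0, -0.0898, 0.14]
    - [0, -0.0898, 0.143]
    - [0, -0.0898, 0.143]
    - [0, -0.0898, 0.143]
  dr:
    - [0, 0, 0]
    - [0, 0, 0]
    - [0, 0, 0]
    - [0, 0, 0]
    - [0, 0, 0]
    - [0, 0, 0]
    - [0, 0, 0]
    - [0, 0, 0]
    - [0, 0, 0]
    - [0, 0, 0]
  claw: [0, 0, 0, 0, 0, 0, 0, 0, 0, 0]
  newtons: 50

```text
time_s: 14.3
tcp_pos: [0.5045, 0.0821, 0.0884]
eef_rot: [-180.0, 0.0, -98.0]
contact_force: [0.1, -0.3, -1.3]
gripper_width: 0.0216
gripper_force: 50.0
```

Run:
```python
from h import *
for _ in range(2):
    s=r.get_state();print(s['tcp_pos'].round(4),s['eef_rot'].round(2),s['contact_force'].round(1),s['moment'].round(2))
    c=r.capture('top')
go(.5043,.0813,.0873,-97.9)
```

```text
[0.5045 0.0821 0.0884] [-1.7998e+02  2.0000e-02 -9.8020e+01] [ 0.1 -0.3 -1.3] [ 0.09 -0.1  -0.01]
[0.5045 0.0821 0.0883] [-1.7998e+02  2.0000e-02 -9.8020e+01] [ 0.   0.4 -1.7] [ 0.07 -0.02  0.02]
travel [0.0016 0.0001 0.0019] dr [-0.      0.     -0.0003] mm [0.8 0.1 1. ] deg [-0.   0.  -0.1]
```

>>> jog_arm:
  travel:
    - [0.0015, 0, 0.001]
    - [0.0015, 0, 0.0016]
    - [0.0015, -0.006, 0.0016]
    - [0.0015, -0.012, 0.0016]
    - [0.0015, -0.018, 0.0016]
    - [0.0015, -0.024, 0.0016]
    - [0.0015, -0.03, 0.0016]
    - [0.0015, -0.036, 0.0016]
    - [0.0015, -0.042, 0.0016]
    - [0.0015, -0.048, 0.0016]
  dr:
    - [0, 0, 0]
    - [0, 0, 0]
    - [0, 0, 0]
    - [0, 0, 0]
    - [0, 0, 0]
    - [0, 0, 0]
    - [0, 0, 0]
    - [0, 0, 0]
    - [0, 0, 0]
    - [0, 0, 0]
  claw: [0, 0, 0, 0, 0, 0, 0, 0, 0, 0]

```text
time_s: 15.65
tcp_pos: [0.5288, 0.078, 0.0876]
eef_rot: [-179.9, 0.0, -98.0]
contact_force: [-1.9, -0.5, 1.4]
gripper_width: 0.022
gripper_force: 50.0
```

```bash
cat > st.py <<'E'
from h import *
uy=np.array([.1366,.9906]);ux=np.array([.9906,-.1366]);M=np.array([.5048,.0816])
s=r.get_state();d=s['tcp_pos'][:2]-M;f=s['contact_force']
print(s['time_s'],'u',(d@ux*1000).round(2),'v',(d@uy*1000).round(2),'z',s['tcp_pos'][2].round(4),s['eef_rot'].round(2),'Fu',(f[:2]@ux).round(1),'Fv',(f[:2]@uy).round(1),'Fz',f[2].round(1),s['moment'].round(2),s['gripper_width'])
E
python3 st.py
```

```text
15.65 u 24.26 v -0.25 z 0.0876 [-1.7994e+02  2.0000e-02 -9.8010e+01] Fu -1.8 Fv -0.8 Fz 1.4 [ 0.2   0.61 -0.01] 0.022012599575666397
```

>>> jog_arm:
  travel:
    - [0, -0.011, 0]
    - [0, -0.022, 0]
    - [0, -0.033, 0]
    - [0, -0.044, 0]
    - [0, -0.055, 0]
    - [0, -0.066, 0]
    - [0, -0.077, 0]
    - [0, -0.086, 0]
    - [0, -0.093, 0]
    - [0, -0.098, 0]
  dr:
    - [0, 0, 0]
    - [0, 0, 0]
    - [0, 0, 0]
    - [0, 0, 0]
    - [0, 0, 0]
    - [0, 0, 0]
    - [0, 0, 0]
    - [0, 0, 0]
    - [0, 0, 0]
    - [0, 0, 0]
  claw: [0, 0, 0, 0, 0, 0, 0, 0, 0, 0]

```text
time_s: 16.9
tcp_pos: [0.5767, 0.071, 0.0872]
eef_rot: [180.0, -0.0, -98.0]
contact_force: [-2.1, 0.2, 0.8]
gripper_width: 0.0218
gripper_force: 50.0
```

```bash
python3 st.py
```

```text
16.9 u 72.65 v -0.67 z 0.0872 [179.99  -0.   -98.03] Fu -2.1 Fv -0.0 Fz 0.8 [0.23 0.8  0.02] 0.021839474763642702
```

>>> jog_arm:
  travel:
    - [0, -0.002, 0]
    - [0, -0.004, 0]
    - [0, -0.006, 0]
    - [0, -0.007, 0]
    - [0, -0.008, 0]
    - [0, -0.009, 0]
    - [0, -0.009, 0]
    - [0, -0.009, 0]
    - [0, -0.009, 0]
    - [0, -0.009, 0]
  dr:
    - [0, 0, 0]
    - [0, 0, 0]
    - [0, 0, 0]
    - [0, 0, 0]
    - [0, 0, 0]
    - [0, 0, 0]
    - [0, 0, 0]
    - [0, 0, 0]
    - [0, 0, 0]
    - [0, 0, 0]
  claw: [0, 0, 0, 0, 0, 0, 0, 0, 0, 0]

```text
time_s: 18.15
tcp_pos: [0.5799, 0.0705, 0.0869]
eef_rot: [179.9, -0.0, -98.0]
contact_force: [-4.8, 2.7, 1.4]
gripper_width: 0.0218
gripper_force: 50.0
```

```bash
python3 st.py
```

```text
18.15 u 75.9 v -0.76 z 0.0869 [ 1.7989e+02 -2.0000e-02 -9.8040e+01] Fu -5.1 Fv 2.1 Fz 1.4 [ 1.02  2.02 -0.01] 0.02175150383948613
```

>>> jog_arm:
  travel:
    - [0, -0.001, 0]
    - [0, -0.002, 0]
    - [0, -0.003, 0]
    - [0, -0.003, 0]
    - [0, -0.003, 0]
    - [0, 0, 0]
    - [0, 0.003, 0]
    - [0, 0.005, 0]
    - [0, 0.006, 0]
    - [0, 0.006, 0]
  dr:
    - [0, 0, 0]
    - [0, 0, 0]
    - [0, 0, 0]
    - [0, 0, 0]
    - [0, 0, 0]
    - [0, 0, 0]
    - [0, 0, 0]
    - [0, 0, 0]
    - [0, 0, 0]
    - [0, 0, 0]
  claw: [0, 0, 0, 0, 0, 0, 0, 0, 0, 0]

```text
time_s: 19.4
tcp_pos: [0.5788, 0.0709, 0.0875]
eef_rot: [-179.9, 0.0, -98.0]
contact_force: [2.6, -0.7, -2.3]
gripper_width: 0.0219
gripper_force: 50.0
```

```bash
python3 st.py
```

```text
19.4 u 74.74 v -0.49 z 0.0875 [-1.7993e+02  2.0000e-02 -9.8020e+01] Fu 2.6 Fv -0.3 Fz -2.3 [-0.19 -0.98 -0.02] 0.021886987861977975
```

>>> jog_arm:
  travel:
    - [0, 0.002, 0]
    - [0, 0.004, 0]
    - [0, 0.006, 0]
    - [0, 0.006, 0]
    - [0, 0.006, 0]
    - [0, 0.006, 0]
    - [0, 0.006, 0]
    - [0, 0.006, 0]
    - [0, 0.006, 0]
    - [0, 0.006, 0]
  dr:
    - [0, 0, 0]
    - [0, 0, 0]
    - [0, 0, 0]
    - [0, 0, 0]
    - [0, 0, 0]
    - [0, 0, 0]
    - [0, 0, 0]
    - [0, 0, 0]
    - [0, 0, 0]
    - [0, 0, 0]
  claw: [0, 0, 0, 0, 0, 0, 0, 0, 0, 0]

```text
time_s: 20.65
tcp_pos: [0.5782, 0.0713, 0.088]
eef_rot: [-179.7, 0.1, -98.0]
contact_force: [11.4, -4.5, -8.1]
gripper_width: 0.0216
gripper_force: 50.0
```

```bash
python3 st.py
```

```text
20.65 u 74.13 v -0.14 z 0.088 [-1.7969e+02  7.0000e-02 -9.7980e+01] Fu 11.9 Fv -2.9 Fz -8.1 [-1.84 -4.67 -0.  ] 0.02157436892595853
```

>>> jog_arm:
  travel:
    - [0, -0.005, 0]
    - [0, -0.009, 0]
    - [0, -0.009, 0]
    - [0, -0.009, 0]
    - [0, -0.009, 0]
    - [0, -0.009, 0]
    - [0, -0.009, 0]
    - [0, -0.009, 0]
    - [0, -0.009, -0.02]
    - [0, -0.009, -0.1]
  dr:
    - [0, 0, 0]
    - [0, 0, 0]
    - [0, 0, 0]
    - [0, 0, 0]
    - [0, 0, 0]
    - [0, 0, 0]
    - [0, 0, 0]
    - [0, 0, 0]
    - [0, 0, 0]
    - [0, 0, 0]
  claw: [0, 0, 0, 0.6, 0.6, 0.6, 0.6, 0.6, 0.6, 0.6]

```text
time_s: 21.9
tcp_pos: [0.5781, 0.0701, 0.1362]
eef_rot: [179.8, -0.1, -98.0]
contact_force: [1.0, 0.3, -0.3]
gripper_width: 0.0522
gripper_force: 0.0
```

```bash
python3 st.py; python3 -c "
from h import *
go(.54,.285,.21,-60)"
```

```text
21.9 u 74.14 v -1.37 z 0.1362 [ 1.7976e+02 -1.3000e-01 -9.8040e+01] Fu 1.0 Fv 0.5 Fz -0.3 [ 0.11 -0.19  0.01] 0.05221037852193982
travel [-0.4145  0.1361 -0.148 ] dr [ 8.000e-04 -1.000e-04 -1.057e-01] mm [-207.3   68.1  -74. ] deg [  0.3  -0.1 -38. ]
```

>>> jog_arm:
  travel:
    - [0, 0, -0.1]
    - [-0.1, 0.03, -0.148]
    - [-0.2, 0.06, -0.148]
    - [-0.3, 0.1, -0.148]
    - [-0.4, 0.13, -0.148]
    - [-0.414, 0.136, -0.148]
    - [-0.414, 0.136, -0.148]
    - [-0.414, 0.136, -0.148]
    - [-0.414, 0.136, -0.148]
    - [-0.414, 0.136, -0.148]
  dr:
    - [0, 0, 0]
    - [0, 0, -0.025]
    - [0, 0, -0.05]
    - [0, 0, -0.075]
    - [0, 0, -0.1]
    - [0, 0, -0.1057]
    - [0, 0, -0.1057]
    - [0, 0, -0.1057]
    - [0, 0, -0.1057]
    - [0, 0, -0.1057]
  claw: [0.5, 0.5, 0.5, 0.5, 0.5, 0.5, 0.5, 0.5, 0.5, 0.5]

```text
time_s: 23.15
tcp_pos: [0.5414, 0.2843, 0.2114]
eef_rot: [-180.0, -0.0, -60.1]
contact_force: [0.3, -0.4, 0.3]
gripper_width: 0.044
gripper_force: 0.0
```

```bash
cat > n.py <<'E'
from b import *
s,c,T=look('w5.png',['knob_grip','pickup_holder','dock_home','pickup_tip'])
v,u=np.mgrid[0:480,0:640];P=world(c,T,u,v);z=P[...,2];m=(c['range_z']>0)
for g in r.regions_of('selector','wrist')[:1]:
    print(g['conf'],g['extent']);k=g['pixels']&m
    print(np.histogram(z[k],np.arange(.06,.111,.003)))
    q=P[k&(z>.097)&(z<.106)];print(len(q),cv2.minAreaRect((q[:,:2]*1000).astype(np.float32)),q.mean(0))
    q=P[k&(z>.075)&(z<.09)]
    if len(q)>20: print(cv2.minEnclosingCircle((q[:,:2]*1000).astype(np.float32)))
# holder block top
q=P[m&(z>.108)&(z<.119)&(P[...,1]<.13)&(P[...,1]>0)];
if len(q)>20: print('block',len(q),cv2.minAreaRect((q[:,:2]*1000).astype(np.float32)),q[:,2].mean())
E
python3 n.py
```

```text
23.15 [0.5414 0.2843 0.2114] [-179.99   -0.    -60.06] 0.3
knob_grip 0.97 [314.1  88.7] [0.5864 0.2068 0.1023]
pickup_holder 0.51 [382.1   7.2] [0.5745 0.1364 0.0552]
0.58 [271.2, 45.3, 354.9, 143.3]
(array([   0,    8,    5,   35,  209, 2510,  802,    0,    0,    0,    0,
          0,   37, 1419,  436,    0]), array([0.06 , 0.063, 0.066, 0.069, 0.072, 0.075, 0.078, 0.081, 0.084,
       0.087, 0.09 , 0.093, 0.096, 0.099, 0.102, 0.105, 0.108]))
1892 ((586.6868286132812, 206.88809204101562), (12.922568321228027, 50.20809555053711), 29.591920852661133) [0.586993   0.20658389 0.10132923]
((584.789306640625, 209.82286071777344), 29.247907638549805)
```

View pics/w5.png

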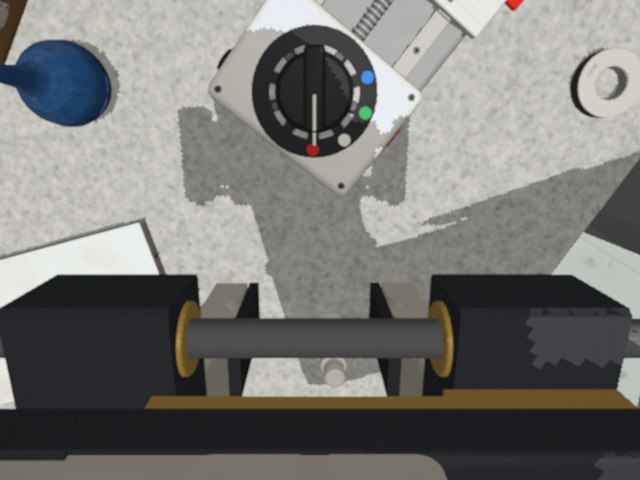

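```bash
python3 -c "
from h import *
go(.5867,.2069,.2,-60.4);go(.5867,.2069,.083,-60.4)"
```

```text
travel [ 0.1809 -0.0008  0.0225] dr [0.     0.     0.0011] mm [90.4 -0.4 11.2] deg [0.  0.  0.4]
travel [ 0.1809 -0.0008  0.2565] dr [0.     0.     0.0011] mm [ 90.4  -0.4 128.2] deg [0.  0.  0.4]
```

>>> jog_arm:
  travel:
    - [0.1, -0.001, 0.02]
    - [0.181, -0.001, 0.06]
    - [0.181, -0.001, 0.12]
    - [0.181, -0.001, 0.18]
    - [0.181, -0.001, 0.23]
    - [0.181, -0.001, 0.25]
    - [0.181, -0.001, 0.2565]
    - [0.181, -0.001, 0.2565]
    - [0.181, -0.001, 0.2565]
    - [0.181, -0.001, 0.2565]
  dr:
    - [0, 0, 0.001]
    - [0, 0, 0.001]
    - [0, 0, 0.001]
    - [0, 0, 0.001]
    - [0, 0, 0.001]
    - [0, 0, 0.001]
    - [0, 0, 0.001]
    - [0, 0, 0.001]
    - [0, 0, 0.001]
    - [0, 0, 0.001]
  claw: [0.4, 0.4, 0.4, 0.4, 0.4, 0.4, 0.4, 0.4, 0.4, 0]
  newtons: 50

```text
time_s: 24.7
tcp_pos: [0.5871, 0.2073, 0.0838]
eef_rot: [-179.9, 0.0, -60.3]
contact_force: [-0.2, 0.4, 0.9]
gripper_width: 0.0296
gripper_force: 0.0
```

>>> jog_arm:
  travel:
    - [0, 0, 0]
    - [0, 0, 0]
    - [0, 0, 0]
    - [0, 0, 0]
    - [0, 0, 0]
    - [0, 0, 0]
    - [0, 0, 0]
    - [0, 0, 0]
    - [0, 0, 0]
    - [0, 0, 0]
  dr:
    - [0, 0, 0]
    - [0, 0, 0]
    - [0, 0, 0]
    - [0, 0, 0]
    - [0, 0, 0]
    - [0, 0, 0]
    - [0, 0, 0]
    - [0, 0, 0]
    - [0, 0, 0]
    - [0, 0, 0]
  claw: [0, 0, 0, 0, 0, 0, 0, 0, 0, 0]

```text
time_s: 25.95
tcp_pos: [0.5865, 0.2068, 0.0832]
eef_rot: [180.0, -0.0, -60.3]
contact_force: [-3.4, -0.9, 5.4]
gripper_width: 0.0123
gripper_force: 50.0
```

>>> jog_arm:
  travel:
    - [0, 0, -0.003]
    - [0, 0, -0.006]
    - [0, 0, -0.009]
    - [0, 0, -0.012]
    - [0, 0, -0.015]
    - [0, 0, -0.018]
    - [0, 0, -0.018]
    - [0, 0, -0.018]
    - [0, 0, -0.018]
    - [0, 0, -0.018]
  dr:
    - [0, 0, 0]
    - [0, 0, 0]
    - [0, 0, 0]
    - [0, 0, 0]
    - [0, 0, 0]
    - [0, 0, 0]
    - [0, 0, 0]
    - [0, 0, 0]
    - [0, 0, 0]
    - [0, 0, 0]
  claw: [0, 0, 0, 0, 0, 0, 0, 0, 0, 0]

```text
time_s: 27.2
tcp_pos: [0.5865, 0.2068, 0.0918]
eef_rot: [180.0, 0.0, -60.3]
contact_force: [-2.4, -2.3, -6.8]
gripper_width: 0.0126
gripper_force: 50.0
```

```bash
python3 st.py
```

```text
27.2 u 63.84 v 135.22 z 0.0918 [179.96   0.   -60.34] Fu -2.1 Fv -2.6 Fz -6.8 [-0.56  1.08  0.04] 0.012613594807143075
```

>>> jog_arm:
  travel:
    - [0, 0, 0]
    - [0, 0, 0]
    - [0, 0, 0]
    - [0, 0, 0]
    - [0, 0, 0]
    - [0, 0, 0]
    - [0, 0, 0]
    - [0, 0, 0]
    - [0, 0, 0]
    - [0, 0, 0]
  dr:
    - [0, 0, -0.024]
    - [0, 0, -0.048]
    - [0, 0, -0.072]
    - [0, 0, -0.096]
    - [0, 0, -0.12]
    - [0, 0, -0.144]
    - [0, 0, -0.168]
    - [0, 0, -0.19]
    - [0, 0, -0.2]
    - [0, 0, -0.2]
  claw: [0, 0, 0, 0, 0, 0, 0, 0, 0, 0]

```text
time_s: 28.45
tcp_pos: [0.5863, 0.2064, 0.0917]
eef_rot: [180.0, 0.1, 11.6]
contact_force: [-3.5, -3.3, -7.9]
gripper_width: 0.0128
gripper_force: 50.0
```

```bash
python3 st.py
```

```text
28.45 u 63.65 v 134.8 z 0.0917 [1.7996e+02 8.0000e-02 1.1620e+01] Fu -3.0 Fv -3.7 Fz -7.9 [-1.42  1.28  0.02] 0.012779439895384432
```

Turned 72°; lower it into the notch, then release and back off upward.

>>> jog_arm:
  travel:
    - [0, 0, 0.003]
    - [0, 0, 0.006]
    - [0, 0, 0.01]
    - [0, 0, 0.014]
    - [0, 0, 0.017]
    - [0, 0, 0.018]
    - [0, 0, 0.018]
    - [0, 0, 0.018]
    - [0, 0, 0.018]
    - [0, 0, 0.018]
  dr:
    - [0, 0, 0]
    - [0, 0, 0]
    - [0, 0, 0]
    - [0, 0, 0]
    - [0, 0, 0]
    - [0, 0, 0]
    - [0, 0, 0]
    - [0, 0, 0]
    - [0, 0, 0]
    - [0, 0, 0]
  claw: [0, 0, 0, 0, 0, 0, 0, 0, 0, 0]

```text
time_s: 29.7
tcp_pos: [0.5864, 0.2065, 0.0833]
eef_rot: [180.0, 0.1, 11.6]
contact_force: [-5.5, -4.1, -4.1]
gripper_width: 0.0125
gripper_force: 50.0
```

>>> jog_arm:
  travel:
    - [0, 0, 0]
    - [0, 0, 0]
    - [0, 0, 0]
    - [0, 0, 0]
    - [0, 0, 0]
    - [0, 0, -0.04]
    - [0, 0, -0.12]
    - [0, 0, -0.22]
    - [0, 0, -0.25]
    - [0, 0, -0.25]
  dr:
    - [0, 0, 0]
    - [0, 0, 0]
    - [0, 0, 0]
    - [0, 0, 0]
    - [0, 0, 0]
    - [0, 0, 0]
    - [0, 0, 0]
    - [0, 0, 0]
    - [0, 0, 0]
    - [0, 0, 0]
  claw: [0.5, 0.5, 0.5, 0.5, 0.5, 0.5, 0.5, 0.5, 0.5, 0.5]

```text
time_s: 30.95
tcp_pos: [0.5872, 0.2073, 0.209]
eef_rot: [-179.9, -0.1, 11.7]
contact_force: [-0.0, -0.4, -1.6]
gripper_width: 0.044
gripper_force: 0.0
```

```bash
python3 st.py;python3 -c "
from h import *
go(.50,.14,.27,-20)"
```

```text
30.95 u 64.42 v 135.82 z 0.209 [-1.7994e+02 -1.2000e-01  1.1660e+01] Fu 0.0 Fv -0.4 Fz -1.6 [-0.01  0.06  0.06] 0.04399355861446782
travel [-0.1977  0.0966 -0.1226] dr [-0.0003 -0.0003  0.0879] mm [-98.9  48.3 -61.3] deg [-0.1 -0.1 31.7]
```

>>> jog_arm:
  travel:
    - [-0.08, 0.04, -0.06]
    - [-0.16, 0.08, -0.12]
    - [-0.23, 0.05, -0.123]
    - [-0.23, 0.05, -0.123]
    - [-0.23, 0.05, -0.123]
    - [-0.23, 0.05, -0.123]
    - [-0.23, 0.05, -0.123]
    - [-0.23, 0.05, -0.123]
    - [-0.23, 0.05, -0.123]
    - [-0.23, 0.05, -0.123]
  dr:
    - [0, 0, 0.02]
    - [0, 0, 0.04]
    - [0, 0, 0.06]
    - [0, 0, 0.08]
    - [0, 0, 0.088]
    - [0, 0, 0.088]
    - [0, 0, 0.088]
    - [0, 0, 0.088]
    - [0, 0, 0.088]
    - [0, 0, 0.088]
  claw: [0.5, 0.5, 0.5, 0.5, 0.5, 0.5, 0.5, 0.5, 0.5, 0.5]

```text
time_s: 32.2
tcp_pos: [0.4793, 0.1593, 0.2695]
eef_rot: [-180.0, 0.0, -20.0]
contact_force: [-0.6, -0.4, -0.0]
gripper_width: 0.044
gripper_force: 0.0
```

```bash
sed -i s/w5.png/w6.png/ n.py; python3 n.py
```

```text
32.2 [0.4793 0.1593 0.2695] [-180.      0.    -20.01] 0.1
knob_grip 0.85 [210. 101.] [0.5865 0.2021 0.1006]
pickup_holder 0.65 [375.6  55.4] [0.5731 0.081  0.1146]
pickup_holder 0.63 [315.8  84.3] [0.5742 0.1238 0.0562]
dock_home 0.2 [206.8 105.5] [0.5841 0.2051 0.1028]
pickup_tip 0.93 [501.3  25. ] [ 0.5642 -0.0204  0.0782]
0.59 [176.6, 65.4, 248.3, 142.8]
(array([   0,   20,   17,   67,  183, 1577,  500,   44,   45,   48,   42,
         52,   64,  948,  269,    0]), array([0.06 , 0.063, 0.066, 0.069, 0.072, 0.075, 0.078, 0.081, 0.084,
       0.087, 0.09 , 0.093, 0.096, 0.099, 0.102, 0.105, 0.108]))
1268 ((586.5199584960938, 206.98411560058594), (49.72539520263672, 13.341113090515137), 11.535078048706055) [0.58676568 0.20651383 0.10120151]
((583.1220703125, 205.93141174316406), 29.05128288269043)
block 1184 ((579.1326904296875, 71.48509979248047), (22.335742950439453, 22.159833908081055), 82.1873550415039) 0.11439799271069245
```

View pics/w6.png

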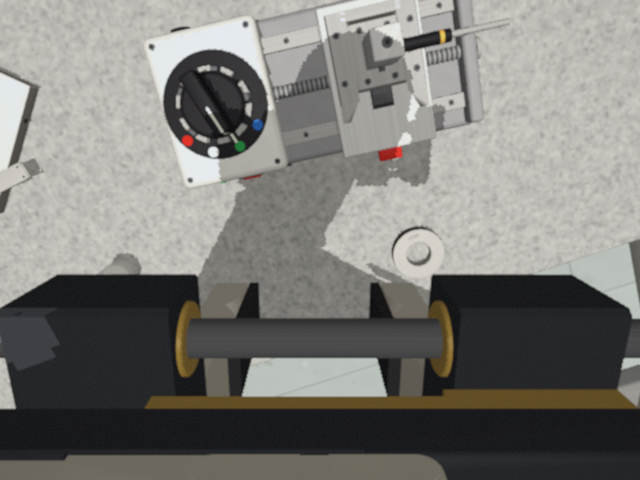

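```bash
python3 -c "
from plant import r
print(r.close_job())"
```

```text
the job is handed in; nothing more can be done
None
```

I handed the job in at about 32 s of the 61 s allowed. The holder is home (about 1 mm off by the wrist camera) with the catch holding against a 12 N pull, the selector is down in the green notch, and I kept clear of the V-block, ring and bottle; no verdict came back.

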